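Seat the ring clamp's wedge and present the ring

TASK

A jeweller's wooden ring clamp hangs ring-down in one of the three wells of the tool rack. While it hangs there, push its wedge fully home; then draw the clamp out of the rack, turn it from upright to roughly level, and finish holding it there, still, in the gripper, with the whole clamp at least 15 cm above the bench and touching nothing else. Leave the other tools and things where they are.

Things in the scene. Friction and masses are not known exactly. Their poses are not given: they have to be found in the camera images.
- rack: fixed tool rack, screwed down, pale wood: a board 90 x 215 mm, 20 mm thick, on two end legs, its top 75 mm above the bench. Three round wells (31 mm across, right through the board) lie on its long axis at y = -66, 0 and +66 mm. Origin: centre of its underside on the bench, z up, y along the row
- clamp: jeweller's ring clamp, about 110 g, the tallest tool in the rack, upright in a well, yaw within 35 degrees of the rack's: pale wooden handle and jaws, a brass collar 44 mm across, 8 mm thick, resting on the rack's top, a dark wedge on top. It stands 97 to 107 mm above the rack's top and hangs 58 mm below. Origin: on its axis at the collar's underside; z along the axis towards the wedge
- clamp_grip (a point): point on the clamp's axis in the handle, 50 mm above the clamp's origin: a good place to grip. The handle is rectangular, 28 mm (clamp's x) by 24 mm (clamp's y), from 8 to 85 mm above the clamp's origin. Axes as the clamp's
- ring_end (a point): lowest point of the brass finger ring (21 mm across) held in the clamp's jaws, on the clamp's axis 58 mm below the clamp's origin; the round jaws above it are 26 mm across and 40 mm long
- wedge_top (a point): centre of the top face of the wedge's head (head 26 x 22 mm, 12 mm thick): 107 mm above the clamp's origin when the wedge is fully out, 97 mm when home. Axes as the clamp's
- wedge (a joint): how far the wedge is pushed in along the clamp's axis, m: 0 = out (10 mm gap between the head and the handle's top), 0.010 = home (head down on the handle). Starts 0 to 4 mm in; friction holds it: it takes about 7 N of push to move (a little more when fast), which the rack bears, and stays where it is left
- graver: bystander: graver with a dark wooden mushroom handle in another well, its top 46 mm above the rack, flange 40 mm across on the rack; origin at the flange's underside
- punch: bystander: steel doming punch in another well, its top 40 mm above the rack, shaft 16 mm, flange 40 mm across on the rack; origin at the flange's underside
- dish: bystander: white ceramic dish on the bench near the rack, 72 mm across, 22 mm high; origin at its underside
- steel_block: bystander: square steel bench block, 64 x 64 x 22 mm; origin at its underside
- jar: bystander: glass jar with a metal cap, 52 mm across, 55 mm high; origin at its underside
- hammer: bystander: small hammer lying on the bench at the left, 210 mm long; origin at its underside
- driver: bystander: screwdriver lying on the bench at the right, 160 mm long; origin at its underside
There are look-alikes about, which are no part of the job. Leave any pink or red look-alike of the clamp alone.

How it is judged:
On the way, in this order (a step that is already met when the one before it is completed fails the run):
1. the wedge is pushed home while the clamp hangs in the rack (value of joint wedge above 0.0085 m and z of clamp in the frame of rack below 0.08 m and angle between clamp's own z axis and vertical below 0.15 rad), for 0.2 s.
2. the clamp is drawn right out of the rack in the gripper (z of ring_end in the frame of rack above 0.08 m and contact force between clamp and the fingers above 1 N), for 0.1 s.
At the end, for the whole second after the job is handed in: The gripper holds the clamp still (under 30 mm/s and 0.2 rad/s, fingers pressing on it with over 1 N), its axis within about 25 degrees of level, both its ends more than 145 mm above the bench, not touching the rack, the wedge still home (over 8.5 of 10 mm) (value of joint wedge above 0.0085 m and angle between clamp's own z axis and vertical between 1.13 and 2.01 rad and height (world z) of each of ring_end, wedge_top above 0.145 m and contact force between clamp and the fingers above 1 N and contact force between clamp and rack below 0.2 N and linear speed of clamp below 0.03 m/s and angular speed of clamp below 0.2 rad/s); the arm keeps its last pose, push and grip.
It fails at once if one of the other tools in the rack is shifted by more than 20 mm or tipped (distance of any of graver, punch from where it was at the start of the episode above 0.02 m or angle between any of graver, punch's own z axis and vertical above 0.35 rad).
It fails at once if one of the things on the bench is shifted by more than 30 mm (distance of any of dish, steel_block, jar, hammer, driver from where it was at the start of the episode above 0.03 m).
It also fails if it takes over 43 s, if anything falls off the work surface, if the arm or the gripper's body presses on something with over 40 N, if the wrist force passes 120 N, or if a joint passes its speed limit or range.

ROBOT

A 7-joint arm with a two-finger parallel gripper is mounted at the origin on the work surface. World frame = base frame: x ahead of the robot, y to its left, z up, the work surface at z = 0. Lengths are in m, angles in rad, forces in N, time in s.
With the tool pointing down it reaches from about 0.4 to 0.875 m from the base axis. Payload 6.5 kg.
Tool frame: the origin (TCP) lies between the finger pads; the fingertips stand 14 mm ahead of it and the grasp point (between the pads) lies 5 mm behind it; z points along the fingers, y is the line along which they close (so a half turn about z gives the same grasp; the last joint's range is limited). The gripper opens to 88 mm and grips with 3 to 60 N. Pads are 18 mm wide; open, the fingers measure 123 mm over their backs; the gripper's body (75 mm by 187 mm) begins 45 mm behind the grasp point.
Start: joints at [-1.267, 0.536, -0.004, 1.538, 0.003, 1.067, -0.071], TCP at [0.235, 0.606, 0.253] pointing down, gripper open.
Joint ranges: [-2.7, 2.7], [-0.37, 2.16], [-1.27, 1.26], [0.24, 2.4], [-1.31, 4.45], [0.19, 1.91], [-2.76, 2.76]. Speed limits (rad/s): [2.39, 2.39, 3.14, 3.14, 3.14, 3.14, 3.14].

INTERFACE

Orientations are given as a rotation vector (axis times angle).
In Python, from plant import bot, eyes gives the robot as it stands.
- The arm moves only by the tool drive_tool, never from a script. Its argument "plan" is one flat list of numbers, 5 for each row, row after row: the shift along the tool's x, y, z in units of 60 mm (1.0 is 60 mm), then the turn about the tool's z in units of 0.08 rad (1.0 is 0.08 rad), then the opening, from 0 (shut) to 1 (fully open). In form: [tx, ty, tz, turn, fingers, tx, ty, tz, turn, fingers, ...]. A call has 1 to 20 rows; each row shifts and turns the commanded pose from where the row before left it, along the tool's axes as they then stand; what a row does not reach is not made up. A row lasts 1/8 s, in which the tool goes at most 62.5 mm and 10.7 degrees, less where a joint would pass 70% of its speed; a pose out of reach is approached as far as the arm can. A call with a number of a shift or a turn outside -1 to 1 is refused whole. A call with a gripper value outside its range is refused whole. The fingers move at their own pace and stop on an object; "squeeze" is the grip in N (left out, the last holds). Time passes only in rows, so rows that do not move let the fingers close. It gives the time, the measured TCP pose, the force, the opening and the grip force at its end, in the units of the state.
- bot.get_obs(): the state, without advancing time (a new reading comes with each control period).
- eyes.snapshot(name): name is "side" or "top" or "wrist"; returns a dict with "pixels" (400x640x3 uint8, red, green, blue), "z_map" (400x640 float32, m along the optical axis (not along the pixel's ray), 0 where there is no reading), "intrinsics" (3x3 intrinsics, pixels), "dist_coeffs" ([k1, k2, p1, p2, k3] as OpenCV has them; the pictures are not rectified), "R" (3x3) and "t" (3): a world point X has camera coordinates R X + t. Camera axes: x right, y down, z forward; pixel columns grow to the right and rows downward; lengths in m; the calibration is good to about 2 mm. A picture is of the moment at which its call begins.
- bot.job_done(): hands the job in; it is judged then, once.
The state is a dict: "clock": time; "qpos": joint angles; "joint_velocities": joint speeds; "joint_torque": joint torques, N m; "ee_pos": TCP position; "tool_rot": TCP orientation; "contact_force": force on the tool from outside, world axes, zero at the start; "ft_torque": the same for the moment, N m; "opening": finger opening in m; "grip_force": force on a finger pad.
Only numpy, scipy, OpenCV 4.12 (cv2) and the standard library are available. Lean on these libraries where they do the work, as an engineer would, in place of code of your own. Each camera call takes 0.05 s, during which the arm holds its last target. There are 200 camera calls.

## Working session

There is one attempt and no reset: what is moved stays moved. The work goes in short steps, Python scripts to look and compute and a tool call to move; the robot and the scene stay as the last step left them, time stands still between calls to the robot, and variables do not carry over. Pictures are saved under pics/ and viewed, at most 10 in all, crops included, and the job is handed in when it is done.

Besides the shell and the picture viewer there is one more tool, called after ">>>" by a JSON object that holds its "method" and its "body". drive_tool: Moves the arm, as the interface text tells. Its arguments: {"type":"object","properties":{"plan":{"type":"array","items":{"type":"number","minimum":-1,"maximum":1}},"squeeze":{"type":"number"}},"required":["plan"]}

```bash
mkdir -p pics; ls; cat > h.py <<'E'
import numpy as np, cv2
from plant import bot, eyes
def snap(n):
    s=eyes.snapshot(n); return s
def save(im,f): cv2.imwrite('pics/'+f,cv2.cvtColor(np.ascontiguousarray(im),cv2.COLOR_RGB2BGR))
def cloud(s):
    h,w=s['z_map'].shape
    u,v=np.meshgrid(np.arange(w),np.arange(h))
    p=cv2.undistortPoints(np.stack([u,v],-1).reshape(-1,1,2).astype(float),s['intrinsics'],s['dist_coeffs']).reshape(h,w,2)
    z=s['z_map'][...,None]
    X=np.concatenate([p*z,z],-1)
    return (X-s['t'])@s['R']   # R^T (X-t)
E
python3 - <<'E'
from h import *
a=snap('top');b=snap('side')
import pickle;pickle.dump((a,b),open('s0.pkl','wb'))
save(np.vstack([a['pixels'],b['pixels']])[:, :],'x.png')
save(a['pixels'],'top0.png');save(b['pixels'],'side0.png')
for s in(a,b):
    print(s['intrinsics'],s['dist_coeffs'],-s['R'].T@s['t'],s['R'][2])
print(bot.get_obs())
E
```

```text
pics
[[361.82601041   0.         318.1556273 ]
 [  0.         361.82601041 195.88121962]
 [  0.           0.           1.        ]] [-0.08206359  0.          0.          0.          0.        ] [0.47868521 0.01132196 1.25143412] [ 0.08973919 -0.00396899 -0.99595739]
[[394.16278728   0.         324.24253102]
 [  0.         394.16278728 199.26322607]
 [  0.           0.           1.        ]] [-0.0396873  0.         0.         0.         0.       ] [-0.02860549 -0.69092745  0.76339411] [ 0.53829274  0.63227705 -0.55719535]
{'clock': 0.1, 'qpos': array([-1.26719486,  0.53710501, -0.00441755,  1.53874882,  0.00257518,
        1.06730742, -0.0712183 ]), 'joint_velocities': array([-7.77206948e-05, -1.65287777e-03, -1.49403509e-05, -3.61494996e-03,
       -1.26104805e-03,  1.32389583e-03, -2.37432429e-03]), 'joint_torque': array([ 2.34772502e-03, -5.72071624e+01,  9.93704125e-01, -2.52227998e+01,
       -5.61198243e-02,  1.34473160e-02,  4.09123948e-05]), 'ee_pos': array([0.23475514, 0.60556193, 0.25192735]), 'tool_rot': array([-5.77508682e-01, -3.08786777e+00,  2.43782208e-03]), 'contact_force': array([ 0.50474283, -0.08553323, -0.19428554]), 'ft_torque': array([-0.02043868, -0.05091295, -0.02273243]), 'grip_force': 0.0, 'opening': 0.08797973411304023}
```

View pics/top0.png

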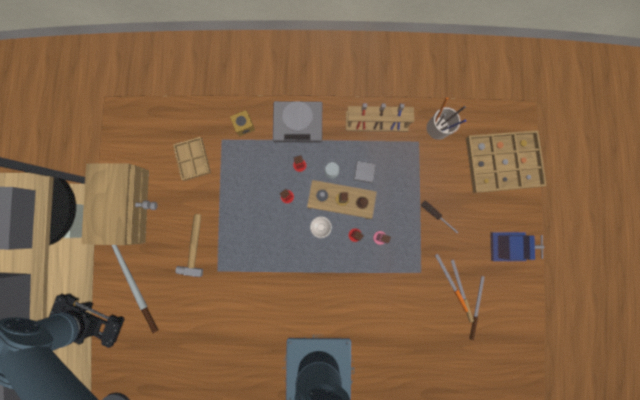

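View pics/side0.png

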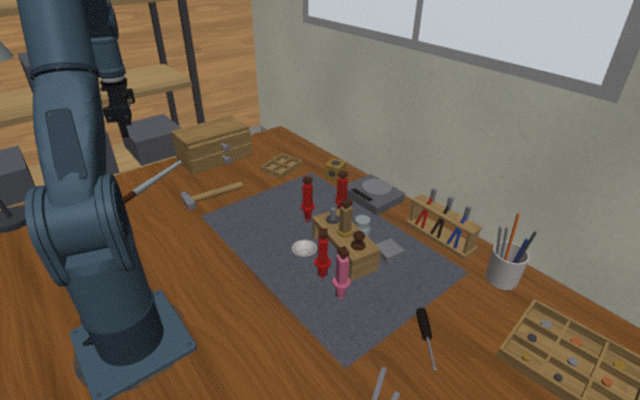

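Candidates for the clamp in the top view: wooden tool with a dark top at (343,198), in the middle well; red look-alikes at (299,163), (287,196) and (355,235); pink at (381,238). In the rack, the punch is at (322,196) and the graver at (362,202). I choose the wooden one at (343,198), which appears at (346,215) in the side view.

```bash
python3 - <<'E'
from h import *
import pickle
a,b=pickle.load(open('s0.pkl','rb'))
A=cloud(a)
roi=np.zeros(A.shape[:2],bool);roi[140:265,225:420]=1
# rack top
m=(roi&(np.abs(A[...,2]-.075)<.006)).astype(np.uint8)
n,l,st,c=cv2.connectedComponentsWithStats(m)
k=1+np.argmax(st[1:,4]);P=A[l==k][:,:2]
r=cv2.minAreaRect((P*1000).astype(np.float32));print('rack',r,len(P),A[l==k][:,2].mean())
# blobs by height
for lo,hi in((.012,.035),(.04,.07),(.1,.13),(.135,.3)):
    m=(roi&(A[...,2]>lo)&(A[...,2]<hi)).astype(np.uint8)
    n,l,st,c=cv2.connectedComponentsWithStats(m)
    for i in range(1,n):
        if st[i,4]>15:
            Q=A[l==i];print(lo,c[i].round(),st[i,4],np.median(Q,0).round(3),Q.min(0).round(3),Q.max(0).round(3),np.median(a['pixels'][l==i],0))
c1=cv2.resize(a['pixels'][150:250,270:400],None,fx=5,fy=5,interpolation=3)
c2=cv2.resize(b['pixels'][170:300,290:420],None,fx=4,fy=4,interpolation=3)
save(c1,'c1.png');save(c2,'c2.png')
E
```

```text
rack ((576.9686889648438, -71.10646057128906), (214.98959350585938, 90.33277893066406), 80.21744537353516) 1439 0.07592178345991628
0.012 [297. 141.] 91 [0.78  0.088 0.027] [ 0.777 -0.002  0.012] [0.783 0.161 0.035] [79. 77. 79.]
0.012 [365. 171.] 355 [ 0.677 -0.154  0.023] [ 0.642 -0.189  0.012] [ 0.712 -0.119  0.03 ] [135. 133. 137.]
0.012 [330. 174.] 35 [ 0.661 -0.031  0.028] [ 0.654 -0.061  0.014] [ 0.689 -0.013  0.035] [120. 126. 128.]
0.012 [321. 226.] 224 [ 0.487 -0.004  0.018] [ 0.453 -0.038  0.012] [0.521 0.03  0.029] [170. 164. 158.]
0.04 [300. 166.] 56 [0.681 0.066 0.066] [0.668 0.048 0.057] [0.708 0.088 0.07 ] [154.   59.5  57.5]
0.04 [332. 169.] 151 [ 0.677 -0.039  0.056] [ 0.657 -0.06   0.044] [ 0.701 -0.019  0.062] [156. 163. 165.]
0.04 [289. 198.] 50 [0.574 0.099 0.067] [0.564 0.089 0.062] [0.604 0.129 0.07 ] [155.   60.5  61. ]
0.04 [353. 234.] 54 [ 0.463 -0.105  0.067] [ 0.439 -0.131  0.062] [ 0.481 -0.095  0.07 ] [148.   57.5  57. ]
0.04 [377. 237.] 59 [ 0.455 -0.184  0.066] [ 0.432 -0.213  0.059] [ 0.472 -0.174  0.07 ] [174. 110. 126.]
0.1 [322. 194.] 22 [ 0.587 -0.005  0.115] [ 0.58  -0.012  0.108] [0.594 0.001 0.121] [117. 116. 121.]
0.1 [363. 201.] 83 [ 0.565 -0.135  0.118] [ 0.55  -0.151  0.109] [ 0.579 -0.122  0.123] [84. 62. 51.]
0.135 [298. 159.] 77 [0.689 0.069 0.164] [0.677 0.054 0.138] [0.702 0.083 0.169] [93. 64. 52.]
0.135 [285. 194.] 79 [0.584 0.107 0.165] [0.568 0.094 0.136] [0.6   0.123 0.17 ] [94. 60. 50.]
0.135 [344. 196.] 84 [ 0.575 -0.07   0.181] [ 0.563 -0.082  0.141] [ 0.588 -0.059  0.188] [92.5 70.  54.5]
0.135 [358. 235.] 79 [ 0.46  -0.113  0.164] [ 0.444 -0.131  0.137] [ 0.475 -0.099  0.171] [91. 62. 49.]
0.135 [384. 238.] 82 [ 0.452 -0.191  0.164] [ 0.439 -0.21   0.138] [ 0.466 -0.18   0.169] [97.  73.  69.5]
```

View pics/c1.png

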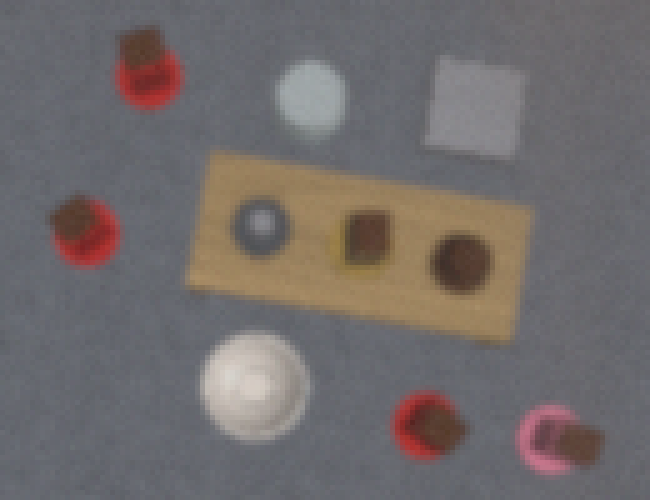

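View pics/c2.png

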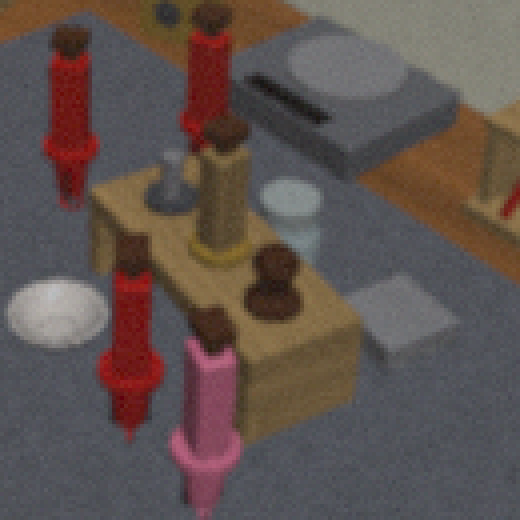

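The crops confirm it: pale handle, brass collar on the rack, dark wedge, and the tallest tool there, at about (0.577, -0.071). Next I lift and go over it.

>>> {"method": "drive_tool", "body": {"plan": [0,0,-0.8,0,0,0,0,-0.8,0,0,-0.67,-0.605,0,0,0,-0.67,-0.605,0,0,0,-0.67,-0.605,0,0,0,-0.67,-0.605,0,0,0,-0.67,-0.605,0,0,0,-0.67,-0.605,0,0,0,-0.67,-0.605,0,0,0,-0.67,-0.605,0,0,0,-0.67,-0.605,0,0,0,-0.67,-0.605,0,0,0,-0.67,-0.605,0,0,0,-0.67,-0.605,0,0,0,-0.67,-0.605,0,0,0,-0.67,-0.605,0,0,0]}}

```text
clock: 2.1
ee_pos: [0.5764, -0.0726, 0.3485]
tool_rot: [-0.577, -3.088, -0.0]
contact_force: [1.2, 0.7, 0.6]
opening: 0.0005
grip_force: 0.0
```

>>> {"method": "drive_tool", "body": {"plan": [0,0,0,1,0,0,0,0,1,0,0,0,0,1,0,0,0,0,1,0,0,0,0,1,0,0,0,0,1,0,0,0,0,1,0,0,0,0,1,0,0,0,0,1,0,0,0,0,1,0,0,0,0,1,0,0,0,0,1,0,0,0,0,1,0,0,0,0,1,0,0,0,0,1,0,0,0,0,0,0]}}

```text
clock: 4.1
ee_pos: [0.5758, -0.071, 0.3484]
tool_rot: [-2.219, -2.223, 0.001]
contact_force: [0.2, -0.9, 0.6]
opening: 0.0004
grip_force: 0.0
```

```bash
cat >> h.py <<'E'
from scipy.spatial.transform import Rotation
def frame():
    o=bot.get_obs(); return o, Rotation.from_rotvec(o['tool_rot']).as_matrix()
E
python3 - <<'E'
from h import *
s=snap('wrist');A=cloud(s);o,R=frame()
save(s['pixels'],'w1.png')
print(o['clock'],o['ee_pos'],R.round(3),o['qpos'].round(2),-s['R'].T@s['t'])
m=((A[...,2]>.174)&(A[...,2]<.2)&(np.hypot(A[...,0]-.577,A[...,1]+.071)<.03)).astype(np.uint8)
Q=A[m>0];print(len(Q),np.median(Q,0))
if len(Q):print(cv2.minAreaRect((Q[:,:2]*1000).astype(np.float32)))
m=(A[...,2]>.07)&(A[...,2]<.08)&(abs(A[...,0]-.577)<.13)&(abs(A[...,1]+.071)<.13)
Q=A[m];print(len(Q),cv2.minAreaRect((Q[:,:2]*1000).astype(np.float32)) if len(Q) else 0)
E
```

```text
4.15 [ 0.57585158 -0.07104987  0.34844416] [[-0.003  1.    -0.001]
 [ 1.     0.003 -0.   ]
 [-0.    -0.001 -1.   ]] [-0.45  0.38  0.66  1.64 -0.24  1.21  0.27] [0.57672165 0.01139874 0.48119788]
565 [ 0.57649798 -0.07042631  0.18164938]
((576.4313354492188, -71.42218780517578), (24.12061309814453, 22.410993576049805), 0.6674994230270386)
8159 ((576.7432861328125, -71.90422821044922), (215.29246520996094, 89.35588836669922), 80.28482818603516)
```

View pics/w1.png

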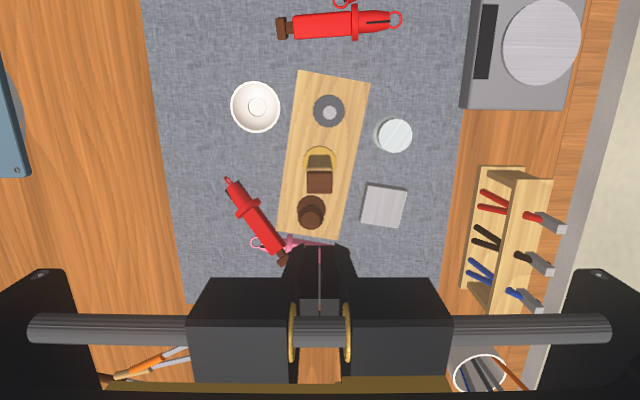

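The wrist view shows the clamp at (319,180) under the closed fingers, with its yaw already matching the tool's. The wedge top is at z≈0.182, so it's nearly fully out. Now I push the wedge down.

>>> {"method": "drive_tool", "body": {"plan": [0,0,0.6,0,0,0,0,0.6,0,0,0,0,0.6,0,0,0,0,0.6,0,0,0,0,0.04,0,0,0,0,0.04,0,0,0,0,0.04,0,0,0,0,0.04,0,0,0,0,0.04,0,0,0,0,0.04,0,0,0,0,0,0,0]}}

```text
clock: 5.52
ee_pos: [0.5767, -0.0712, 0.1912]
tool_rot: [2.219, 2.222, 0.002]
contact_force: [-1.8, 0.1, 4.7]
opening: 0.0004
grip_force: 2.4
```

>>> {"method": "drive_tool", "body": {"plan": [0,0,0.03,0,0,0,0,0.03,0,0,0,0,0.03,0,0,0,0,0.03,0,0,0,0,0,0,0]}}

```text
clock: 6.15
ee_pos: [0.5779, -0.0716, 0.1864]
tool_rot: [2.219, 2.221, 0.006]
contact_force: [-5.1, 1.8, 22.9]
opening: 0.0006
grip_force: 11.6
```

>>> {"method": "drive_tool", "body": {"plan": [0,0,0.02,0,0,0,0,0.02,0,0,0,0,0,0,0]}}

```text
clock: 6.52
ee_pos: [0.5793, -0.072, 0.1864]
tool_rot: [2.217, 2.219, 0.01]
contact_force: [-8.7, 2.5, 40.1]
opening: 0.0004
grip_force: 20.0
```

The force rose to 40 N with no further travel, so the wedge is home. I back off, open and check.

>>> {"method": "drive_tool", "body": {"plan": [0,0,-0.1,0,0,0,0,-0.9,0,0,0,0,-0.9,0,1,0,0,0,0,1,0,0,0,0,1,0,0,0,0,1]}}

```text
clock: 7.28
ee_pos: [0.5752, -0.0709, 0.2932]
tool_rot: [-2.219, -2.221, 0.003]
contact_force: [-0.0, -0.6, -0.4]
opening: 0.038
grip_force: 0.0
```

```bash
python3 - <<'E'
from h import *
s=snap('wrist');A=cloud(s);o,R=frame()
print(o['clock'],o['ee_pos'],R.round(3),o['opening'],o['contact_force'])
m=((A[...,2]>.155)&(A[...,2]<.2)&(np.hypot(A[...,0]-.577,A[...,1]+.071)<.03)).astype(np.uint8)
Q=A[m>0];print(len(Q),np.median(Q,0),np.percentile(Q[:,2],[5,50,95]))
s=snap('top');A=cloud(s)
m=((A[...,2]>.155)&(A[...,2]<.2)&(np.hypot(A[...,0]-.577,A[...,1]+.071)<.03)).astype(np.uint8)
Q=A[m>0];print(len(Q),Q.size and np.median(Q,0))
E
```

```text
7.325 [ 0.57526286 -0.07095754  0.29329388] [[-0.001  1.    -0.003]
 [ 1.     0.001 -0.   ]
 [-0.    -0.003 -1.   ]] 0.042032766260568934 [-0.57402219  0.24060673 -0.11105942]
896 [ 0.57655002 -0.06805781  0.17241375] [0.1579345  0.17241375 0.17374308]
0 0
```

>>> {"method": "drive_tool", "body": {"plan": [0,0,0,0,1,0,0,0,0,1,0,0,0,0,1,0,0.02,0,0,1,0,0,0.5,0,1,0,0,0.5,0,1,0,0,0.5,0,1,0,0,0.5,0,1,0,0,0.5,0,1,0,0,0.24,0,1,0,0,0,0,1]}}

```text
clock: 8.75
ee_pos: [0.5769, -0.0712, 0.1299]
tool_rot: [-2.22, -2.222, 0.001]
contact_force: [0.8, 0.6, 0.6]
opening: 0.0882
grip_force: 0.0
```

>>> {"method": "drive_tool", "body": {"plan": [0,0,0,0,0,0,0,0,0,0,0,0,0,0,0,0,0,0,0,0,0,0,0,0,0,0,0,0,0,0,0,0,0,0,0,0,0,0,0,0,0,0,-0.2,0,0,0,0,-0.3,0,0,0,0,-0.4,0,0,0,0,-0.4,0,0,0,0,-0.3,0,0], "squeeze": 40}}

```text
clock: 10.38
ee_pos: [0.5777, -0.0714, 0.2286]
tool_rot: [2.22, 2.221, 0.002]
contact_force: [0.4, 0.6, -1.9]
opening: 0.0277
grip_force: 40.0
```

>>> {"method": "drive_tool", "body": {"plan": [0,0,0,-1,0,0,0,0,-1,0,0,0,0,-1,0,0,0,0,-1,0,0,0,0,-1,0,0,0,0,-1,0,0,0,0,-1,0,0,0,0,-1,0,0,0,0,-1,0,0,0,0,-1,0,0,0,0,-1,0,0,0,0,-1,0,0,0,0,-1,0,0,0,0,-1,0,0,0,0,-1,0,0,0,0,-1,0,0,0,0,-1,0,0,0,0,-0.5,0,0,0,0,0,0]}}

```text
clock: 12.75
ee_pos: [0.5772, -0.0713, 0.2267]
tool_rot: [0.268, 3.13, -0.0]
contact_force: [-0.6, -0.6, -2.1]
opening: 0.0278
grip_force: 40.0
```

```bash
python3 - <<'E'
from h import *
s=snap('side');o,R=frame()
print(o['clock'],o['ee_pos'],R.round(3),o['qpos'].round(2),o['opening'],o['contact_force'],o['grip_force'])
save(cv2.resize(s['pixels'][90:300,260:450],None,fx=2.8,fy=2.8,interpolation=3),'s2.png')
E
```

```text
12.8 [ 0.5772326  -0.07129635  0.22658415] [[-0.985  0.17   0.   ]
 [ 0.17   0.985 -0.   ]
 [-0.    -0.    -1.   ]] [-0.16  0.46  0.27  1.76 -0.15  0.94  1.57] 0.027609491196136173 [-0.74663162  0.34020476 -1.17346664] 39.99143494293094
```

View pics/s2.png

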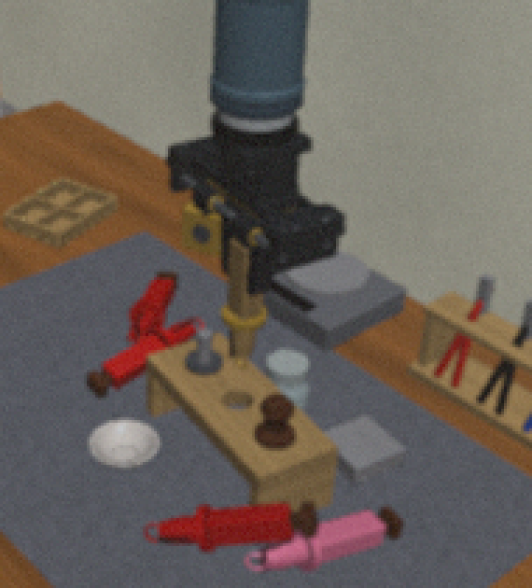

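The clamp is out, hanging at (240,290) in the crop above its empty well; the red and pink look-alikes have toppled on their own. The interface can't tilt the tool, so I'll use the well's far edge to pivot the clamp between the pads. First I lower the ring about 15 mm into the well and start the arc.

>>> {"method": "drive_tool", "body": {"plan": [0,0,0.3,0,0,0,0,0.3,0,0,0,0,0.3,0,0,0,0,0,0,0,-0.09,0,0,0,0,-0.15,0,0,0,0,-0.15,0,0,0,0,-0.15,0,0.02,0,0,-0.15,0,0.03,0,0,0,0,0,0,0], "squeeze": 25}}

```text
clock: 14.05
ee_pos: [0.6187, -0.0783, 0.169]
tool_rot: [0.266, 3.13, -0.0]
contact_force: [-2.8, 0.0, -2.1]
opening: 0.0276
grip_force: 25.0
```

```bash
python3 - <<'E'
from h import *
s=snap('side');o,R=frame()
print(o['clock'],o['ee_pos'],R[:,2].round(3),o['opening'],o['contact_force'],o['grip_force'])
save(cv2.resize(s['pixels'][90:300,260:450],None,fx=2.8,fy=2.8,interpolation=3),'s3.png')
E
```

```text
14.1 [ 0.61864727 -0.07832957  0.1691566 ] [ 0.001 -0.    -1.   ] 0.027724468523305734 [-1.62473828  0.81639856 -1.48187723] 24.999746535904706
```

View pics/s3.png

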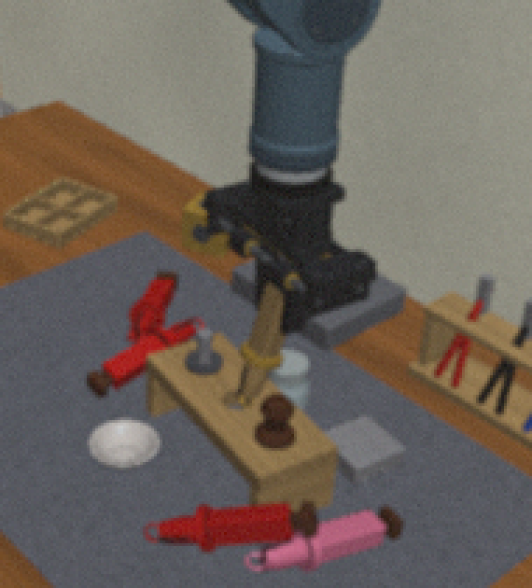

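The clamp is pivoting as planned, about 20° so far, with the ring in the well at (240,400) and only about 2 N. I continue the arc.

>>> {"method": "drive_tool", "body": {"plan": [-0.14,0,0.05,0,0,-0.14,0,0.05,0,0,-0.13,0,0.07,0,0,-0.13,0,0.08,0,0,-0.12,0,0.09,0,0,-0.12,0,0.1,0,0,-0.1,0,0.11,0,0,-0.1,0,0.12,0,0,-0.08,0,0.13,0,0,-0.08,0,0.13,0,0,-0.05,0,0.14,0,0,-0.05,0,0.14,0,0,0,0,0,0,0]}}

```text
clock: 15.72
ee_pos: [0.6904, -0.0905, 0.0953]
tool_rot: [-0.266, -3.128, -0.0]
contact_force: [-0.9, -0.3, 0.6]
opening: 0.0277
grip_force: 25.0
```

```bash
python3 - <<'E'
from h import *
s=snap('side');o,R=frame()
print(o['clock'],o['ee_pos'],R[:,2].round(3),o['opening'],o['contact_force'],o['grip_force'])
save(cv2.resize(s['pixels'][90:300,260:450],None,fx=2.8,fy=2.8,interpolation=3),'s4.png')
E
```

```text
15.775 [ 0.69028247 -0.09055731  0.09574182] [-0.003  0.    -1.   ] 0.027822993520551995 [-0.93702714  0.03702214 -0.57776861] 24.99995755031705
```

View pics/s4.png

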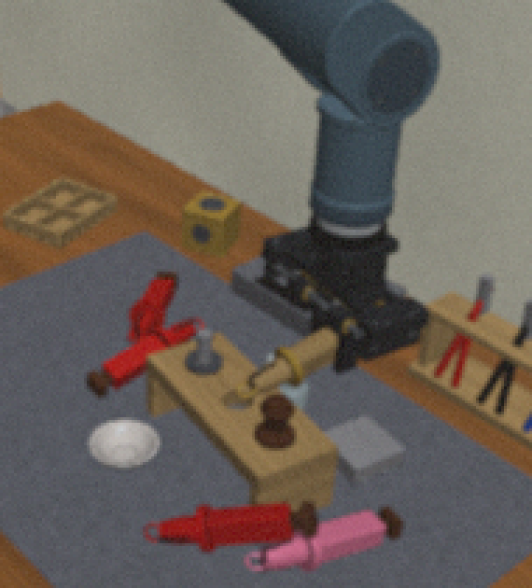

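Nearly level, at (300,360). I tighten the grip and lift clear.

>>> {"method": "drive_tool", "body": {"plan": [0,0,0,0,0,0,0,0,0,0,0,0,-0.1,0,0,0,0,-0.2,0,0,0,0,-0.3,0,0,0,0,-0.3,0,0,0,0,-0.3,0,0,0,0,-0.3,0,0,0,0,-0.3,0,0,0,0,-0.3,0,0,0,0,-0.2,0,0,0,0,-0.1,0,0,0,0,0,0,0,0,0,0,0,0,0,0,0,0,0,0,0,0,0,0], "squeeze": 50}}

```text
clock: 17.77
ee_pos: [0.6912, -0.0907, 0.2403]
tool_rot: [-0.266, -3.13, 0.0]
contact_force: [-0.6, -0.4, -1.8]
opening: 0.0272
grip_force: 50.0
```

```bash
python3 - <<'E'
from h import *
s=snap('side');o,R=frame();A=cloud(s);g=o['ee_pos']
print(o['clock'],g,o['contact_force'],o['grip_force'],abs(o['joint_velocities']).max())
# wooden/brass part sticking out on the rack side
u=-np.array([-R[0,0],-R[1,0],0]); u=R[:,0]   # tool x = toward the rack
d=(A-g)@u; y=(A-g)@R[:,1]
m=(d>.02)&(d<.14)&(abs(y)<.03)&(A[...,2]>.15)&(A[...,2]<.30)
D=d[m];Z=A[...,2][m];print(m.sum())
for lo in np.arange(.02,.14,.02):
    k=(D>lo)&(D<lo+.02)
    if k.sum():print(lo.round(2),k.sum(),Z[k].min().round(3),np.median(Z[k]).round(3),Z[k].max().round(3))
save(cv2.resize(s['pixels'][60:270,260:450],None,fx=2.8,fy=2.8,interpolation=3),'s5.png')
E
```

```text
17.825 [ 0.69124287 -0.09072589  0.24043209] [-0.28473465 -0.16574055 -1.42041612] 49.99992147088051 0.002381512228778107
404
0.02 100 0.228 0.253 0.3
0.04 90 0.214 0.248 0.259
0.06 109 0.223 0.245 0.26
0.08 81 0.215 0.236 0.245
0.1 24 0.225 0.227 0.242
```

View pics/s5.png

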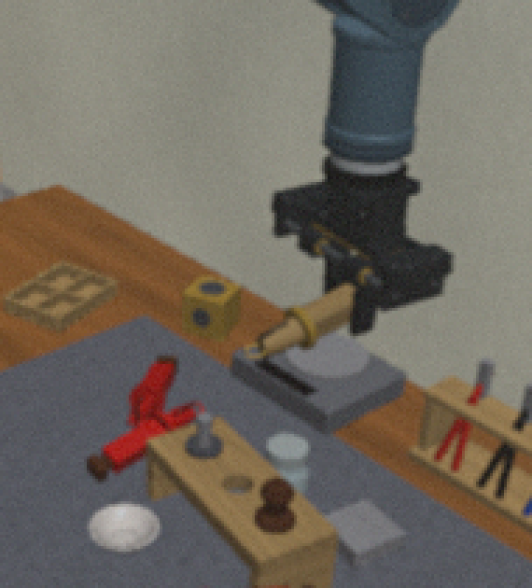

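The clamp is held about 10° from level, both ends are well above 0.2 m, and it is still and touching nothing else.

```bash
python3 -c "
from plant import bot
print(bot.job_done())"
```

```text
the job is handed in; nothing more can be done
None
```

I pushed the wedge home, drew the clamp out of the rack and turned it to about 10° from level. I handed the job in at 17.8 s with the clamp held still about 0.22–0.25 m above the bench; the hand-in returned no verdict.

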